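Stroke the flip lids of a curved vial rack shut

ROBOT

A 6-joint arm with a two-finger parallel gripper is mounted at the origin on the work surface. World frame = base frame: x ahead of the robot, y to its left, z up, the work surface at z = 0. Lengths are in mm, angles in rad, forces in N, time in s.
With the tool pointing down it reaches from about 350 to 875 mm from the base axis. Payload 4.2 kg.
Tool frame: the origin (TCP) lies where the fingers leave the gripper's body, on its centre line; the fingertips stand 73 mm ahead of it and the grasp point (between the pads) lies 54 mm ahead of it; z points along the fingers, y is the direction in which the jaws open and shut (so a half turn about z gives the same grasp; the last joint's range is limited). The gripper opens to 85 mm and grips with 20 to 120 N. Pads are 22 mm wide; open, the fingers measure 114 mm over their backs; the gripper's body (76 mm by 85 mm) begins 54 mm behind the grasp point. The pads swing forward as they close: fully open they stand 13 mm farther back than shut.
Start: joints at [-0.892, 0.385, 0.008, 0, -1.194, -0.259], TCP at [254.749, -570.704, 303.912] pointing down, gripper open.
Joint ranges: [-3.14, 3.14], [-1.21, 2.06], [-1.07, 1.41], [-3.16, 2.05], [-2.99, -0.16], [-3.1, 3.1]. Speed limits (rad/s): [2.79, 2.79, 3.14, 3.14, 3.14, 3.14].

INTERFACE

Orientations are given as a unit quaternion [x, y, z, w].
In Python, from bench import arm gives the robot as it stands.
- The arm moves only by the tool apply_moves, never from a script. Its argument "increments" is a list that holds one entry, the list of rows, each a list of 7 numbers: the shift along the tool's x, y, z scaled (see below), then the turn, a rotation vector about the tool's x, y, z scaled (see below), then the gripper's target within -1 to 1 (fully open at 1, half-way at 0, shut at -1). A call has 1 to 10 rows; each row is the pose to reach, as a shift and turn from the pose commanded when the call began, along the tool's axes at that moment; what a row does not reach only later rows make up. The controller multiplies each number of a shift by 100 mm and each number of a turn by 0.5 rad. A row lasts 1/10 s, in which the tool goes at most 50 mm and 8.59 degrees, less where a joint would pass 70% of its speed; a pose out of reach is approached as far as the arm can. A call with a number of a shift or a turn outside -1 to 1 is refused whole. A call with a gripper value outside its range is refused whole. The fingers move at their own pace and stop on an object; the grip force is fixed at half the most. Time passes only in rows, so rows that repeat a pose let the fingers close. It gives the time, the measured TCP pose, the force and the opening at its end, in the units of the state.
- arm.read_state(): the state, without advancing time (a new reading comes with each control period).
- arm.get_image(name): name is "scene" or "top" or "wrist"; returns a dict with "img" (480x640x3 uint8, red, green, blue), "fx", "fy", "cx", "cy" (pixels), "k1" (the pictures are not rectified: a ray, as slopes to the right and down, at radius r is drawn at 1 + k1 r^2 times it, then the intrinsics apply), "pose" (4x4, takes a point from camera to world coordinates). Camera axes: x right, y up, looking along -z (the intrinsics and any distortion apply to the point x, -y, -z); pixel columns grow to the right and rows downward; lengths in mm; the calibration is good to about 2 mm. A picture is of the moment at which its call begins. There is no depth.
- arm.job_done(): hands the job in, once; it reports no verdict.
Trained networks look in a picture, given as the dict that the camera call returned (one of the last four; its "shot" number tells which), for a name from the list of things; names that differ only in an ending like _2 or _b are one class to them, and where a whole thing is asked for, a point or a joint stands for the part that bears it (a point fixed in the world has none). Each returns a list of dicts, best first, with "conf" (0 to 1); they miss things now and then, are a little off and sometimes report something else, mostly with a low value. They report only what shows in the picture. A call takes as long as a camera call.
- arm.outline_of(label, picture): "pixels" (480x640 bool, what is visible of it) and "box" ([centre column, centre row, width, height] in pixels, round what is visible of it).
- arm.mark_of(label, picture): "at" ([column, row] in pixels: a listed point, or the origin of a listed thing).
The state is a dict: "clock": time; "joints": joint angles; "joint_vel": joint speeds; "joint_efforts": joint torques, N m; "position": TCP position; "ee_rot": TCP orientation; "contact_force": force on the tool from outside, world axes, zero at the start; "wrist_torque": the same for the moment, N m; "gripper_width": finger opening in mm.
Only numpy, scipy, OpenCV 4.12 (cv2) and the standard library are available. Lean on these libraries where they do the work, as an engineer would, in place of code of your own. Each camera call takes 0.05 s, during which the arm holds its last target.

TASK

Shut the four open flip lids on the curved vial rack by running your closed fingertips lightly along the arc, from the end where you meet the lids' hinged backs first, so that they fold flat one after another in the order of the row. Touch and push only: press gently, do not lift, tip or shove the rack, leave the glassware and the spatula alone, and finish clear with all four lids fully shut.

Things in the scene. Friction and masses are not known exactly. Their poses are not given: they have to be found in the camera images.
- rack: Loose curved black vial rack, 0.9 kg, 40 mm high, 46 mm wide, on the bench. Origin: on the bench under the middle of the row; z up. The four vials stand on an arc of 160 mm radius about the rack's own point (-160, 0) mm (hollow side to -x), at angles -0.4875, -0.1625, 0.1625, 0.4875 rad from its x axis: vial 1 at y = -75 mm, vial 4 at +75 mm, 52 mm apart. The body ends 30 mm past the end vials
- lid1 (a joint): Angle of vial 1's white flip lid, rad: 0 shut flat, 1.57 upright, stop at 1.65; starts 0.8 to 1.5 and stays where left (hinge friction 0.01 N m). Disc 30 mm across, 3 mm thick, 31 mm from hinge to free edge. Hinge 16 mm from the vial's axis on the side towards vial 1's end of the arc, 60 mm up. A fingertip going from vial 1 to vial 4, level with the shut tops, folds it shut over its vial
- lid2 (a joint): Angle of vial 2's white flip lid, rad: 0 shut flat, 1.57 upright, stop at 1.65; starts 0.8 to 1.5 and stays where left (hinge friction 0.01 N m). Disc 30 mm across, 3 mm thick, 31 mm from hinge to free edge. Hinge 16 mm from the vial's axis on the side towards vial 1's end of the arc, 60 mm up. A fingertip going from vial 1 to vial 4, level with the shut tops, folds it shut over its vial
- lid3 (a joint): Angle of vial 3's white flip lid, rad: 0 shut flat, 1.57 upright, stop at 1.65; starts 0.8 to 1.5 and stays where left (hinge friction 0.01 N m). Disc 30 mm across, 3 mm thick, 31 mm from hinge to free edge. Hinge 16 mm from the vial's axis on the side towards vial 1's end of the arc, 60 mm up. A fingertip going from vial 1 to vial 4, level with the shut tops, folds it shut over its vial
- lid4 (a joint): Angle of vial 4's white flip lid, rad: 0 shut flat, 1.57 upright, stop at 1.65; starts 0.8 to 1.5 and stays where left (hinge friction 0.01 N m). Disc 30 mm across, 3 mm thick, 31 mm from hinge to free edge. Hinge 16 mm from the vial's axis on the side towards vial 1's end of the arc, 60 mm up. A fingertip going from vial 1 to vial 4, level with the shut tops, folds it shut over its vial
- place1 (a point): Centre of the top face of lid 1 when shut, 63 mm above the bench, on the axis of amber vial 1 (28 mm across, white neck 30 mm, neck top 60 mm up). Fixed to the rack. The vial is sprung: pressed on its shut lid it yields at about 1.5 N, then 0.7 N per mm, to a stop 8 mm down
- place2 (a point): Centre of the top face of lid 2 when shut, 63 mm above the bench, on the axis of amber vial 2 (28 mm across, white neck 30 mm, neck top 60 mm up). Fixed to the rack. The vial is sprung: pressed on its shut lid it yields at about 1.5 N, then 0.7 N per mm, to a stop 8 mm down
- place3 (a point): Centre of the top face of lid 3 when shut, 63 mm above the bench, on the axis of amber vial 3 (28 mm across, white neck 30 mm, neck top 60 mm up). Fixed to the rack. The vial is sprung: pressed on its shut lid it yields at about 1.5 N, then 0.7 N per mm, to a stop 8 mm down
- place4 (a point): Centre of the top face of lid 4 when shut, 63 mm above the bench, on the axis of amber vial 4 (28 mm across, white neck 30 mm, neck top 60 mm up). Fixed to the rack. The vial is sprung: pressed on its shut lid it yields at about 1.5 N, then 0.7 N per mm, to a stop 8 mm down
- beaker: Glass beaker, 56 mm across and 70 mm high, loose, on the hollow side of the rack. Origin: centre of its underside. Leave alone
- reagent: Amber reagent bottle, 90 mm across and 200 mm high, loose, to the robot's right. Origin: centre of its underside. Leave alone
- cylinder: Glass measuring cylinder, 157 mm high, foot 56 mm across, loose, far left. Origin: centre of its underside. Leave alone
- spatula: Steel lab spatula, 170 mm long, 12 mm wide, 5 mm thick, lying flat on the bench beyond the rack, loose. Origin: middle of its underside. Leave alone

How it is judged (in metres and radians):
On the way, in this order (a step that is already met when the one before it is completed fails the run):
1. lid 1 is folded shut while those after it still stand open (value of joint lid1 below 0.15 rad and not (value of joint lid2 below 0.15 rad) and not (value of joint lid3 below 0.15 rad) and not (value of joint lid4 below 0.15 rad)), for 0.05 s.
2. lid 2 is folded shut while those after it still stand open (value of joint each of lid1, lid2 below 0.15 rad and not (value of joint lid3 below 0.15 rad) and not (value of joint lid4 below 0.15 rad)), for 0.05 s.
3. lid 3 is folded shut while those after it still stand open (value of joint each of lid1, lid2, lid3 below 0.15 rad and not (value of joint lid4 below 0.15 rad)), for 0.05 s.
4. lid 4 is folded shut (value of joint each of lid1, lid2, lid3, lid4 below 0.15 rad), for 0.05 s.
At the end, for the whole second after the job is handed in: All four lids shut within 0.15 rad (free edge within about 4.5 mm of flat), the rack standing level (0.05 rad), at rest and within 25 mm of where it was (all of step 4 and distance of rack from where it was at the start of the episode below 0.025 m and angle between rack's own z axis and vertical below 0.05 rad and linear speed of rack below 0.01 m/s); the robot touches nothing.
It fails at once if the rack, a vial or a lid is pressed hard (more than 20 N) (contact force between any of the fingers, the arm and rack above 20 N).
It fails at once if the rack is lifted more than 10 mm or tipped more than 0.15 rad (height (world z) of rack above 0.01 m or angle between rack's own z axis and vertical above 0.15 rad).
It fails at once if the rack is shoved more than 25 mm (distance of rack from where it was at the start of the episode above 0.025 m).
It fails at once if the beaker, bottle, cylinder or spatula is moved more than 15 mm (distance of any of beaker, reagent, cylinder, spatula from where it was at the start of the episode above 0.015 m).
It fails at once if the beaker, bottle or cylinder is tipped (angle between any of beaker, reagent, cylinder's own z axis and vertical above 0.3 rad).
It also fails if it takes over 45 s, if anything falls off the work surface, if the arm or the gripper's body presses on something with over 40 N, if the wrist force passes 120 N, or if a joint passes its speed limit or range.

## Working session

There is one attempt and no reset: what is moved stays moved. The work goes in short steps, Python scripts to look and compute and a tool call to move; the robot and the scene stay as the last step left them, time stands still between calls to the robot, and variables do not carry over. Pictures are saved under pics/ and viewed, and the job is handed in when it is done.

Besides the shell and the picture viewer there is one more tool, called after "Call:" in YAML: its name, and indented under it one key for each argument. apply_moves: Moves the arm, as the interface text tells. Shifts and turns lie within -1 to 1; 1 stands for 100 mm of shift or 0.5 rad of turn. Its arguments: {"type":"object","properties":{"increments":{"type":"array"}},"required":["increments"]}

```bash
mkdir -p pics; ls; python3 - <<'E'
from bench import arm
import cv2,pickle
s=arm.read_state(); print(s)
P={}
for n in ["scene","top"]:
    p=arm.get_image(n); P[n]=p
    cv2.imwrite(f"pics/{n}0.png",p["img"][:,:,::-1])
    print(n,{k:v for k,v in p.items() if k!="img"})
    for l in ["place1","place2","place3","place4","rack","beaker","reagent","cylinder","spatula"]:
        print(l,[(m["at"],round(m["conf"],2)) for m in arm.mark_of(l,p)])
pickle.dump(P,open("p0.pkl","wb"))
E
```

```text
pics
{'clock': 0.0, 'joints': array([-8.92411681e-01,  3.85554020e-01,  6.61081188e-03, -4.99629273e-04,
       -1.19401096e+00, -2.58620262e-01]), 'joint_vel': array([ 0.00048142,  0.00051999, -0.00021218,  0.00126469,  0.00185317,
       -0.00062589]), 'joint_efforts': array([ 5.54993640e-04, -3.92286837e+01,  1.88393050e+01,  4.18616027e+00,
       -4.77977112e-03, -9.92802342e-06]), 'position': array([ 254.5719972 , -570.32883223,  302.81697861]), 'ee_rot': array([-2.08254408e-01,  9.78074069e-01,  1.06750660e-03, -2.80014721e-04]), 'contact_force': array([ 0.64920015, -0.41308306, -0.03975505]), 'wrist_torque': array([-0.03221889,  0.00897687,  0.00603889]), 'gripper_width': 85.45392146858097}
scene {'fx': 581.5647268378832, 'fy': 581.5647268378832, 'cx': 320.5343419137232, 'cy': 239.81070825335266, 'k1': -0.07839581790025901, 'pose': array([[ 5.92381497e-02, -6.49637025e-01,  7.57933095e-01,
         1.56835529e+03],
       [ 9.98127509e-01,  2.69534445e-02, -5.49088984e-02,
        -1.09213145e+02],
       [ 1.52419459e-02,  7.59766574e-01,  6.50017258e-01,
         8.94567293
[... 1196 characters left out ...]
': 2}
place1 [([317.7, 252.6], 0.94), ([360.1, 249.1], 0.77), ([338.4, 246.7], 0.75), ([498.5, 309.0], 0.68), ([384.3, 254.9], 0.67)]
place2 [([317.7, 252.6], 0.94), ([360.1, 249.1], 0.77), ([338.4, 246.7], 0.75), ([498.5, 309.0], 0.68), ([384.3, 254.9], 0.67)]
place3 [([317.7, 252.6], 0.94), ([360.1, 249.1], 0.77), ([338.4, 246.7], 0.75), ([498.5, 309.0], 0.68), ([384.3, 254.9], 0.67)]
place4 [([317.7, 252.6], 0.94), ([360.1, 249.1], 0.77), ([338.4, 246.7], 0.75), ([498.5, 309.0], 0.68), ([384.3, 254.9], 0.67)]
rack [([348.7, 255.8], 0.71)]
beaker [([343.8, 297.2], 0.83)]
reagent [([499.4, 305.7], 0.6)]
cylinder [([164.3, 221.1], 0.66)]
spatula [([354.9, 177.3], 0.7), ([342.4, 256.3], 0.2)]
```

```bash
cat > h.py <<'E'
import numpy as np,cv2
def ray(p,uv):
    K=np.array([[p["fx"],0,p["cx"]],[0,p["fy"],p["cy"]],[0,0,1.]])
    n=cv2.undistortPoints(np.array([[uv]],float),K,np.array([p["k1"],0,0,0,0.]))[0,0]
    d=p["pose"][:3,:3]@np.array([n[0],-n[1],-1]); return p["pose"][:3,3],d
def atz(p,uv,z):
    o,d=ray(p,uv); return o+d*(z-o[2])/d[2]
def proj(p,X):
    K=np.array([[p["fx"],0,p["cx"]],[0,p["fy"],p["cy"]],[0,0,1.]])
    c=(np.atleast_2d(X)-p["pose"][:3,3])@p["pose"][:3,:3]
    c=c*np.array([1,-1,-1])
    return cv2.projectPoints(c.reshape(-1,1,3),np.zeros(3),np.zeros(3),K,np.array([p["k1"],0,0,0,0.]))[0].reshape(-1,2)
E
python3 - <<'E'
import pickle; from h import *
P=pickle.load(open("p0.pkl","rb"))
for u in [[264.1, 232.9],[287.3, 240.7],[309.6, 239.3],[331.0, 236.5]]: print(atz(P["scene"],u,63))
for u in [[317.7, 252.6],[338.4, 246.7],[360.1, 249.1],[384.3, 254.9]]: print(atz(P["top"],u,63))
for n,a,b,c,d in [("scene",230,190,360,350),("top",290,160,410,320)]:
    im=P[n]["img"][b:d,a:c,::-1]; cv2.imwrite(f"pics/{n}0c.png",cv2.resize(im,None,fx=4,fy=4 if n=='scene' else 3.7,interpolation=cv2.INTER_CUBIC)[:600])
for n,u in [("scene",(299.7,233.3)),("top",(343.8,297.2)),("scene",(159.8,229.5)),("top",(499.4,305.7)),("scene",(294.6,322)),("top",(354.9,177.3)),("scene",(495.3,278.9)),("top",(164.3,221.1))]: print(n,atz(P[n],u,0))
E
```

```text
[ 569.88384507 -163.18781296   63.        ]
[ 598.7037181  -112.00144199   63.        ]
[596.00711338 -62.91929274  63.        ]
[588.4297179  -15.12668305  63.        ]
[591.12808097 -24.20375672  63.        ]
[602.77027993 -68.9462923   63.        ]
[ 596.35547277 -115.32423275   63.        ]
[ 582.48992518 -166.5609962    63.        ]
scene [499.24798158 -82.11491634   0.        ]
top [498.40428892 -78.66595199   0.        ]
scene [ 470.92898797 -419.40576275    0.        ]
top [ 471.75909004 -421.2684558     0.        ]
scene [ 7.79550156e+02 -1.01538146e+02  1.13686838e-13]
top [ 775.01384037 -112.89006241    0.        ]
scene [6.74889471e+02 3.46905630e+02 1.13686838e-13]
top [682.55176383 328.05324996   0.        ]
```

View pics/scene0.png

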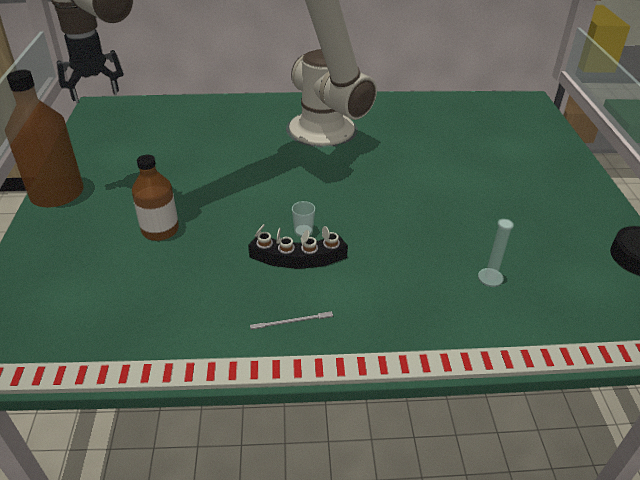

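View pics/top0.png

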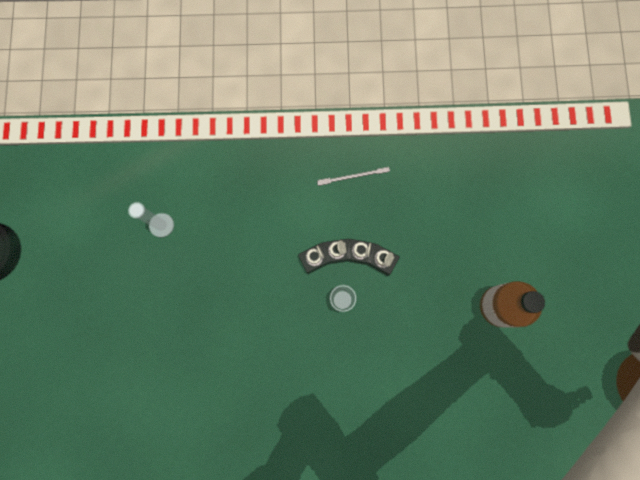

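View crops.

View pics/scene0c.png

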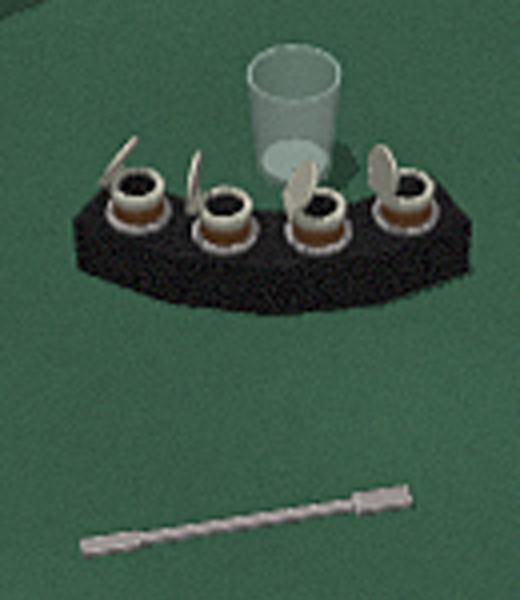

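View pics/top0c.png

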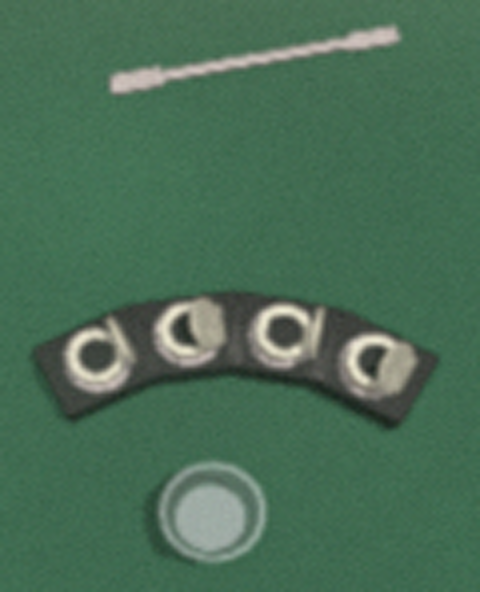

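```bash
cat >> h.py <<'E'
A=np.array([-0.4875,-0.1625,0.1625,0.4875])
def model(x,y,t,r=160,z=60,a=A):
    R=np.array([[np.cos(t),-np.sin(t)],[np.sin(t),np.cos(t)]])
    q=np.c_[-160+r*np.cos(a),r*np.sin(a)]@R.T+[x,y]
    return np.c_[q,np.full(len(q),z)]
E
python3 - <<'E'
import pickle; from h import *
from scipy.optimize import least_squares
P=pickle.load(open("p0.pkl","rb"))
S=np.array([(137,186),(225,205),(319,207),(407,188)])/4+[230,190]
T=(np.array([(98,357),(185,331),(280,334),(375,363)])/[4,3.7]+[290,160])[::-1]
for use in ["s","t","st"]:
    f=lambda v:np.concatenate([(proj(P["scene"],model(*v))-S).ravel()]*("s" in use)+[(proj(P["top"],model(*v))-T).ravel()]*("t" in use))
    r=least_squares(f,[595,-90,0]); print(use,r.x,r.fun.round(1))
print(model(*r.x))
for i in range(4): print(atz(P["scene"],S[i],60),atz(P["top"],T[i],60))
for n in ["scene","top"]:
    im=P[n]["img"][:,:,::-1].copy(); 
    big=cv2.resize(im,None,fx=4,fy=4,interpolation=cv2.INTER_CUBIC)
    x,y,t=r.x
    for c in model(x,y,t):
        th=np.linspace(0,6.28,40); pts=proj(P[n],c+np.c_[15*np.cos(th),15*np.sin(th),0*th]); cv2.polylines(big,[np.int32(pts*4+1.5)],True,(0,0,255),1)
    a=np.linspace(-.4875-30/160,.4875+30/160,30)
    for z in (0,40):
      q=np.r_[model(x,y,t,137,z,a),model(x,y,t,183,z,a[::-1])]; cv2.polylines(big,[np.int32(proj(P[n],q)*4+1.5)],True,(0,255,255),1)
    u=proj(P[n],[[x,y,0]])[0]*4; u=u.astype(int); cv2.imwrite(f"pics/{n}1.png",big[u[1]-250:u[1]+150,u[0]-300:u[0]+300])
E
```

```text
s [ 6.01156677e+02 -8.88678448e+01 -5.37694707e-02] [ 0.1 -0.1 -0.1  0.2 -0.1 -0.1  0.1 -0. ]
t [ 5.98103741e+02 -9.09557928e+01 -4.74205894e-02] [-0.2  0.   0.7 -0.2  0.4  0.  -0.9  0.2]
st [ 5.98988251e+02 -8.99222055e+01 -4.98647209e-02] [-0.4 -0.6 -0.6 -0.4 -0.6 -0.8 -0.5 -0.7 -0.7 -0.3  0.2 -0.6 -0.1 -0.4
 -1.4 -0.3]
[[ 576.63682383 -163.84698124   60.        ]
 [ 595.59276588 -115.67068968   60.        ]
 [ 598.17326497  -63.96359314   60.        ]
 [ 584.10814658  -14.13934952   60.        ]]
[ 578.77308882 -162.87043156   60.        ] [ 576.00583868 -165.3848922    60.        ]
[ 596.96691992 -114.34663513   60.        ] [ 594.26923485 -115.18835481   60.        ]
[600.7961848  -62.79584317  60.        ] [597.3520355  -64.19470069  60.        ]
[586.67913994 -13.24685139  60.        ] [583.31690507 -17.07561467  60.        ]
```

```bash
python3 -c "
import cv2,numpy as np
cv2.imwrite('pics/both1.png',np.vstack([cv2.imread('pics/scene1.png')[100:],cv2.imread('pics/top1.png')[100:]]))"
```

```text
(no output)
```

View pics/both1.png

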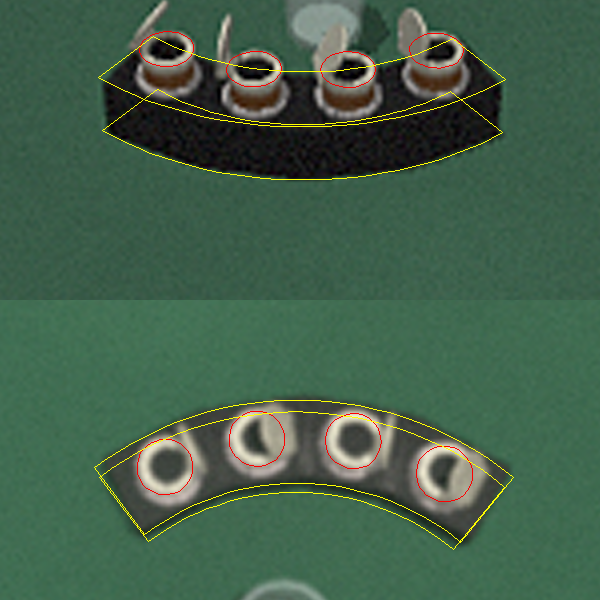

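Call:
apply_moves:
  increments:
    - [[0, 0, -0.4, 0, 0, 0, -1], [-0.3, 0.2, -0.7, 0, 0, 0, -1], [-0.65, 0.43, -0.7, 0, 0, 0, -1], [-1, 0.66, -0.7, 0, 0, 0, -1], [-1, 0.66, -0.7, 0, 0, 0, -1]]

```text
clock: 1.5
position: [321.0, -466.6, 374.9]
ee_rot: [-0.211, 0.978, -0.0, 0.001]
contact_force: [-0.9, 0.3, 0.3]
gripper_width: 12.2
```

Call:
apply_moves:
  increments:
    - [[-0.35, 0.23, 0, 0, 0, 0, -1], [-0.7, 0.46, 0, 0, 0, 0, -1], [-1, 0.66, 0, 0, 0, 0, -1], [-1, 0.66, 0, 0, 0, 0, -1]]

```text
clock: 1.9
position: [385.1, -366.4, 374.2]
ee_rot: [-0.21, 0.978, -0.0, 0.0]
contact_force: [-1.1, -0.2, 0.8]
gripper_width: -0.2
```

Call:
apply_moves:
  increments:
    - [[-0.35, 0.23, 0, 0, 0, -0.25, -1], [-0.7, 0.46, 0, 0, 0, -0.5, -1], [-1, 0.66, 0, 0, 0, -0.75, -1], [-1, 0.66, 0, 0, 0, -1, -1], [-1, 0.66, 0, 0, 0, -1, -1]]

```text
clock: 2.4
position: [448.3, -267.5, 373.9]
ee_rot: [-0.444, 0.896, -0.0, -0.0]
contact_force: [0.1, 1.2, 0.0]
gripper_width: -0.1
```

```bash
cat >> h.py <<'E'
from scipy.spatial.transform import Rotation as Ro
def delta(s,pos,yaw):
    """yaw = direction of tool x in world; tool z down"""
    R0=Ro.from_quat(s["ee_rot"]); x=np.array([np.cos(yaw),np.sin(yaw),0]); z=np.array([0,0,-1.]); y=np.cross(z,x)
    R1=Ro.from_matrix(np.c_[x,y,z])
    return np.r_[R0.inv().apply(np.array(pos)-s["position"])/100,(R0.inv()*R1).as_rotvec()/0.5]
E
python3 - <<'E'
from bench import arm; from h import *
s=arm.read_state(); print(s["clock"],s["position"],s["joints"],s["gripper_width"],s["contact_force"])
print(delta(s,[560,-90,340],-np.pi/2-0.05).round(2))
E
```

```text
2.4 [ 448.34004582 -267.48028066  373.88213098] [-2.26727033e-01  1.64201140e-01 -1.21699908e-01  2.43573794e-04
 -1.28506236e+00 -4.23361516e-01] -0.13039313857550378 [0.1263585  1.17997573 0.03763269]
[-2.09  0.19  0.34  0.   -0.   -1.2 ]
```

Call:
apply_moves:
  increments:
    - [[-0.35, 0.03, 0.1, 0, 0, -0.25, -1], [-0.7, 0.06, 0.2, 0, 0, -0.5, -1], [-1, 0.1, 0.3, 0, 0, -0.75, -1], [-1, 0.1, 0.3, 0, 0, -1, -1], [-1, 0.1, 0.3, 0, 0, -1, -1]]

```text
clock: 2.9
position: [500.7, -182.5, 343.5]
ee_rot: [-0.651, 0.759, 0.0, -0.0]
contact_force: [-0.1, -0.6, 0.2]
gripper_width: -0.4
```

```bash
python3 - <<'E'
from bench import arm; from h import *
s=arm.read_state(); print(s["clock"],s["position"],s["joints"])
p=arm.get_image("wrist"); cv2.imwrite("pics/wrist0.png",p["img"][:,:,::-1]); print({k:v for k,v in p.items() if k!='img'})
import pickle; pickle.dump(p,open("w0.pkl","wb"))
E
```

```text
2.9 [ 500.6632523  -182.47605562  343.4715832 ] [-4.48239075e-02  2.00838904e-01 -1.51638355e-01  2.77318522e-04
 -1.21938077e+00 -1.09081464e-01]
{'fx': 420.0765132034809, 'fy': 420.0765132034809, 'cx': 314.32666702189294, 'cy': 244.3838281123152, 'k1': -0.046308258813635636, 'pose': array([[-9.88162963e-01, -1.46017161e-01, -4.70419743e-02,
         4.87577057e+02],
       [ 1.53402046e-01, -9.37861241e-01, -3.11262114e-01,
        -2.62472239e+02],
       [ 1.33076603e-03, -3.14794028e-01,  9.49159075e-01,
         4.12802356e+02],
       [ 0.00000000e+00,  0.00000000e+00,  0.00000000e+00,
         1.00000000e+00]]), 'shot': 3}
```

View pics/wrist0.png

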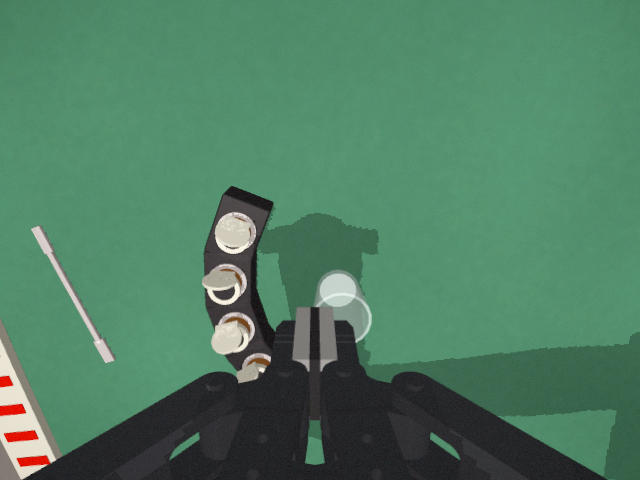

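```bash
python3 - <<'E'
import pickle; from h import *
p=pickle.load(open("w0.pkl","rb"))
big=cv2.resize(np.ascontiguousarray(p["img"][170:390,180:290,::-1]),None,fx=5,fy=5,interpolation=cv2.INTER_CUBIC)
raw=big.copy()
f=lambda X:np.int32((proj(p,X)-[180,170])*5+2)
x,y,t=599,-90,-0.05
a=np.linspace(-.4875-30/160,.4875+30/160,30); th=np.linspace(0,6.28,40)
for z in (0,40):cv2.polylines(big,[f(np.r_[model(x,y,t,137,z,a),model(x,y,t,183,z,a[::-1])])],True,(0,255,255),1)
for c in model(x,y,t): cv2.polylines(big,[f(c+np.c_[15*np.cos(th),15*np.sin(th),0*th])],True,(0,0,255),1)
big=big[:,:]; out=np.hstack([raw,big])[:]; out=cv2.resize(out,None,fx=.6,fy=.6,interpolation=cv2.INTER_AREA)
print(out.shape);cv2.imwrite("pics/w0c.png",out[:600])
E
```

```text
(660, 660, 3)
```

View pics/w0c.png

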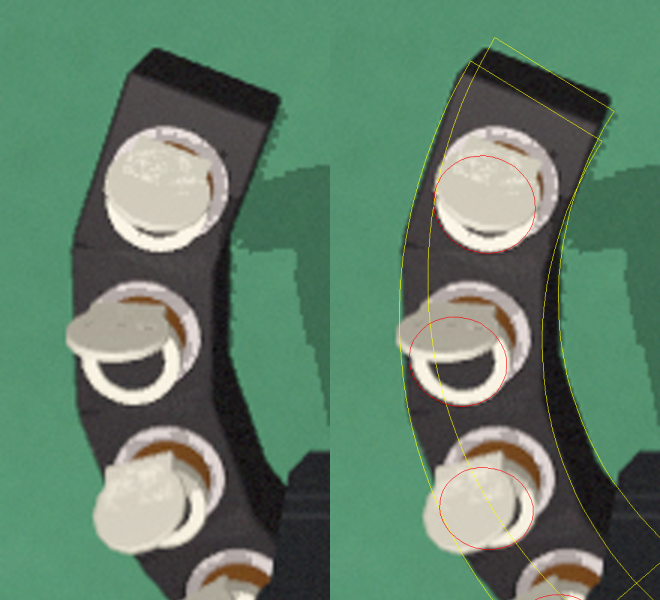

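```bash
python3 - <<'E'
import pickle; from h import *
from bench import arm
p=pickle.load(open("w0.pkl","rb")); s=arm.read_state(); R=Ro.from_quat(s["ee_rot"])
for X in ([11,0,73],[-11,0,73],[11,14.5,73],[11,-14.5,73],[-11,14.5,73],[-11,-14.5,73],[-11,0,86],[11,0,86]):
    print(X,proj(p,R.apply(X)+s["position"]).round(1))
big=cv2.resize(np.ascontiguousarray(p["img"][280:400,240:390,::-1]),None,fx=5,fy=5,interpolation=cv2.INTER_CUBIC)
cv2.imwrite("pics/w0t.png",big)
E
```

```text
[11, 0, 73] [[312.4 301.8]]
[-11, 0, 73] [[312.4 352.7]]
[11, 14.5, 73] [[351.2 301.8]]
[11, -14.5, 73] [[273.6 301.7]]
[-11, 14.5, 73] [[349.5 352.7]]
[-11, -14.5, 73] [[275.3 352.6]]
[-11, 0, 86] [[312.5 335.4]]
[11, 0, 86] [[312.5 287.4]]
```

View pics/w0t.png

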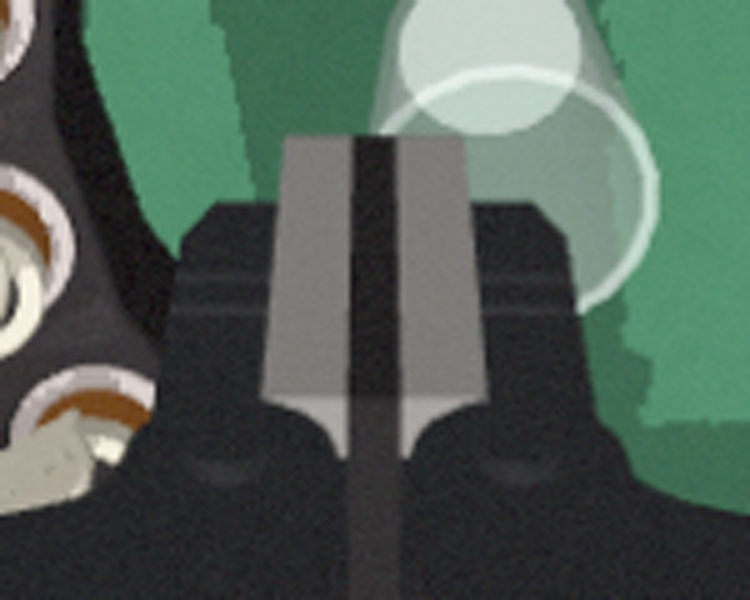

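```bash
cat >> h.py <<'E'
T0=-0.05; C=np.array([599-160*np.cos(T0),-90-160*np.sin(T0)])
def pose(sig,i,tipz):
    "leading edge sig mm past hinge of vial i"
    a=A[i-1]+(-16+sig-11)/160; ph=a+T0
    return np.r_[C+160*np.array([np.cos(ph),np.sin(ph)]),tipz+73], ph-np.pi/2
E
python3 - <<'E'
from bench import arm; from h import *
s=arm.read_state()
q=pose(-20,1,71); print(q); print(delta(s,*q).round(3))
q=pose(-20,1,130); print(q); print(delta(s,*q).round(3))
E
```

```text
(array([ 547.03240935, -200.20723517,  144.        ]), np.float64(-2.4020463267948964))
[ 9.900e-02 -4.870e-01  1.998e+00  0.000e+00 -1.000e-03  1.350e+00]
(array([ 547.03240935, -200.20723517,  203.        ]), np.float64(-2.4020463267948964))
[ 9.900e-02 -4.870e-01  1.408e+00  0.000e+00 -1.000e-03  1.350e+00]
```

Call:
apply_moves:
  increments:
    - [[0.03, -0.15, 0.3, 0, 0, 0.25, -1], [0.06, -0.3, 0.6, 0, 0, 0.5, -1], [0.1, -0.49, 0.9, 0, 0, 0.75, -1], [0.1, -0.49, 0.9, 0, 0, 1, -1], [0.1, -0.49, 0.9, 0, 0, 1, -1]]

```text
clock: 3.45
position: [547.3, -200.7, 252.8]
ee_rot: [-0.442, 0.897, 0.0, -0.001]
contact_force: [-0.8, 0.1, -0.1]
gripper_width: 0.0
```

```bash
python3 - <<'E'
from bench import arm; from h import *
s=arm.read_state(); print(s["position"],s["contact_force"])
print(delta(s,*pose(-20,1,71)).round(3))
E
```

```text
[ 547.26221474 -200.73899214  252.83276444] [-0.76159529  0.14932501 -0.0733736 ]
[-0.004  0.003  1.088  0.003 -0.003  0.35 ]
```

Call:
apply_moves:
  increments:
    - [[0, 0, 0.3, 0, 0, 0.2, -1], [0, 0, 0.6, 0, 0, 0.35, -1], [0, 0, 0.85, 0, 0, 0.35, -1], [0, 0, 0.98, 0, 0, 0.35, -1], [0, 0, 0.98, 0, 0, 0.35, -1]]

```text
clock: 3.95
position: [546.9, -199.7, 155.1]
ee_rot: [-0.364, 0.932, 0.0, -0.001]
contact_force: [-0.1, 0.2, 0.5]
gripper_width: 0.0
```

```bash
python3 - <<'E'
from bench import arm; from h import *
s=arm.read_state(); print(s["position"],s["contact_force"])
q0=np.array(s["position"]);
for sg,z in [(-10,71),(-5,71),(0,71),(5,69.5),(10,68),(15,66.5),(20,65),(25,63.5),(30,62.5),(33,62)]: print(sg,delta(s,*pose(sg,1,z)).round(3))
for n in ("scene","top"):
  p=arm.get_image(n); u=proj(p,[[599,-90,40]])[0].astype(int)
  cv2.imwrite(f"pics/{n}2.png",cv2.resize(p["img"][u[1]-60:u[1]+50,u[0]-90:u[0]+70,::-1],None,fx=4.8,fy=4.8,interpolation=cv2.INTER_CUBIC))
E
```

```text
[ 546.86553592 -199.73152996  155.13263594] [-0.08049019  0.1955537   0.53849826]
-10 [-0.098 -0.002  0.111  0.003 -0.003 -0.115]
-5 [-0.148  0.002  0.111  0.003 -0.003 -0.178]
0 [-0.198  0.007  0.111  0.003 -0.003 -0.24 ]
5 [-0.247  0.013  0.126  0.003 -0.003 -0.303]
10 [-0.297  0.022  0.141  0.003 -0.003 -0.365]
15 [-0.346  0.032  0.156  0.003 -0.003 -0.428]
20 [-0.394  0.043  0.171  0.003 -0.003 -0.49 ]
25 [-0.443  0.056  0.186  0.004 -0.003 -0.553]
30 [-0.491  0.07   0.196  0.004 -0.002 -0.615]
33 [-0.519  0.08   0.201  0.004 -0.002 -0.653]
```

View pics/scene2.png

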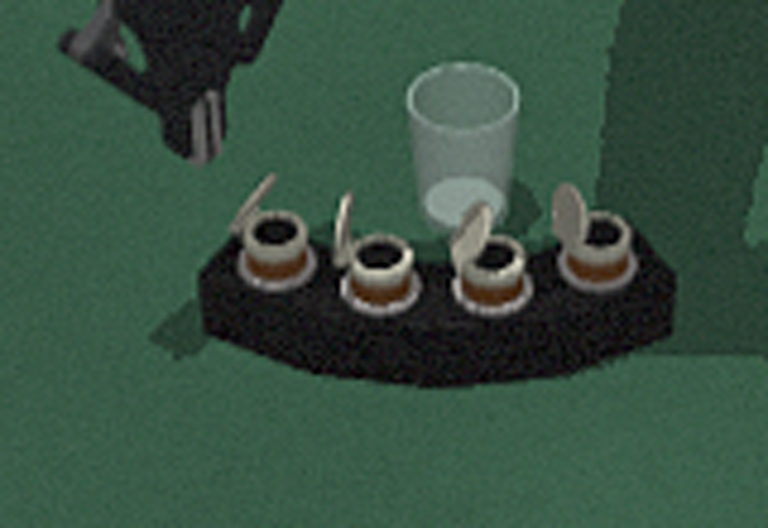

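View pics/top2.png

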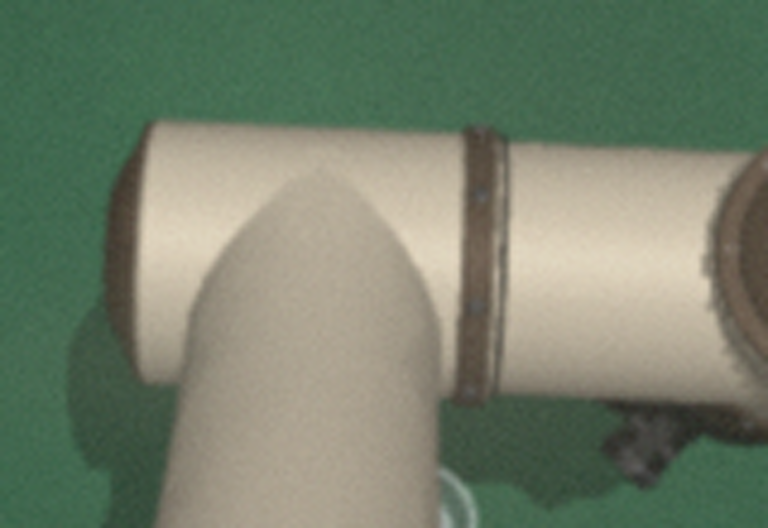

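Call:
apply_moves:
  increments:
    - [[0, 0, 0.11, 0, 0, 0, -1], [-0.1, 0, 0.11, 0, 0, -0.12, -1], [-0.15, 0, 0.11, 0, 0, -0.18, -1], [-0.2, 0.01, 0.11, 0, 0, -0.24, -1], [-0.25, 0.01, 0.125, 0, 0, -0.3, -1], [-0.3, 0.02, 0.14, 0, 0, -0.37, -1], [-0.35, 0.03, 0.155, 0, 0, -0.43, -1], [-0.39, 0.04, 0.17, 0, 0, -0.49, -1], [-0.44, 0.055, 0.185, 0, 0, -0.55, -1], [-0.48, 0.07, 0.19, 0, 0, -0.6, -1]]

```text
clock: 5.05
position: [578.3, -161.2, 136.7]
ee_rot: [-0.5, 0.866, 0.0, -0.0]
contact_force: [0.0, -0.2, -0.1]
gripper_width: 0.2
```

```bash
python3 - <<'E'
from bench import arm; from h import *
s=arm.read_state(); print(s["position"],s["contact_force"])
for sg,z in [(30,63),(33,62)]: print(sg,delta(s,*pose(sg,1,z)).round(3))
p=arm.get_image("scene"); u=proj(p,[[599,-90,40]])[0].astype(int)
cv2.imwrite(f"pics/scene3.png",cv2.resize(p["img"][u[1]-60:u[1]+50,u[0]-90:u[0]+70,::-1],None,fx=4.8,fy=4.8,interpolation=cv2.INTER_CUBIC))
E
```

```text
[ 578.34520428 -161.17613327  136.65407659] [ 0.04665099 -0.17825436 -0.07106146]
30 [ 0.002  0.001  0.007  0.    -0.    -0.01 ]
33 [-0.028  0.001  0.017  0.    -0.    -0.047]
```

View pics/scene3.png

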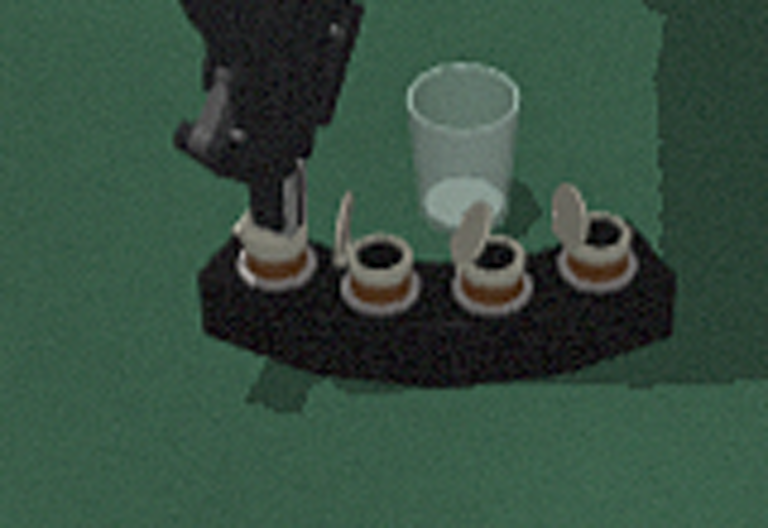

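Call:
apply_moves:
  increments:
    - [[-0.01, 0, 0.01, 0, 0, -0.01, -1], [-0.02, 0, 0.02, 0, 0, -0.03, -1], [-0.03, 0, 0.02, 0, 0, -0.04, -1], [-0.03, 0, 0.02, 0, 0, -0.04, -1]]

```text
clock: 5.5
position: [579.6, -159.1, 135.1]
ee_rot: [-0.508, 0.862, -0.0, -0.0]
contact_force: [-0.2, -1.6, 1.4]
gripper_width: 0.2
```

```bash
python3 - <<'E'
from bench import arm; from h import *
F=[]
for k in range(2):
  p=arm.get_image("scene"); s=arm.read_state(); F.append(s["contact_force"]); 
print(s["position"],np.mean(F,0),F)
u=proj(p,[[599,-90,40]])[0].astype(int)
cv2.imwrite(f"pics/scene4.png",cv2.resize(p["img"][u[1]-50:u[1]+20,u[0]-60:u[0]-10,::-1],None,fx=8,fy=8,interpolation=cv2.INTER_CUBIC))
E
```

```text
[ 579.57662012 -159.14658459  135.07058475] [-0.63616608 -0.5460439   1.66851212] [array([-0.38842361, -0.31474283,  0.89115243]), array([-0.88390855, -0.77734497,  2.44587181])]
```

View pics/scene4.png

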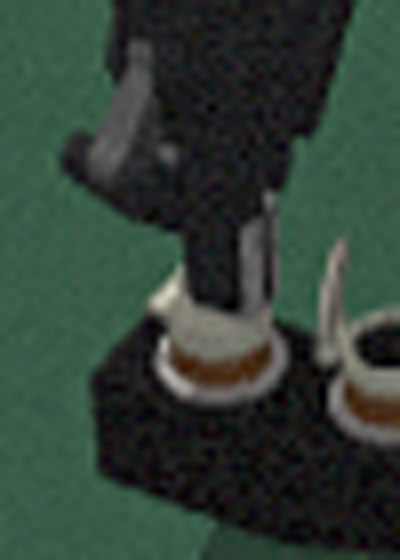

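```bash
python3 - <<'E'
from bench import arm; from h import *
s=arm.read_state()
for sg,z in [(-14,65),(-9,68),(-4,71),(1,71),(6,69),(11,67),(16,65.5),(21,64.2),(26,63),(31,62.3)]: print(sg,delta(s,*pose(sg,2,z)).round(3))
E
```

```text
-14 [-0.054  0.003 -0.029 -0.     0.    -0.075]
-9 [-0.104  0.006 -0.059 -0.    -0.    -0.137]
-4 [-0.154  0.01  -0.089 -0.    -0.    -0.2  ]
1 [-0.203  0.016 -0.089 -0.    -0.    -0.262]
6 [-0.253  0.023 -0.069 -0.    -0.    -0.325]
11 [-0.302  0.032 -0.049 -0.    -0.    -0.387]
16 [-0.351  0.042 -0.034 -0.    -0.    -0.45 ]
21 [-0.4    0.054 -0.021 -0.    -0.    -0.512]
26 [-0.448  0.067 -0.009 -0.    -0.    -0.575]
31 [-0.495  0.082 -0.002 -0.    -0.    -0.637]
```

Call:
apply_moves:
  increments:
    - [[-0.05, 0, -0.03, 0, 0, -0.07, -1], [-0.1, 0.005, -0.06, 0, 0, -0.14, -1], [-0.15, 0.01, -0.09, 0, 0, -0.2, -1], [-0.2, 0.015, -0.09, 0, 0, -0.26, -1], [-0.25, 0.02, -0.07, 0, 0, -0.32, -1], [-0.3, 0.03, -0.05, 0, 0, -0.39, -1], [-0.35, 0.04, -0.035, 0, 0, -0.45, -1], [-0.4, 0.055, -0.02, 0, 0, -0.51, -1], [-0.45, 0.065, -0.01, 0, 0, -0.57, -1], [-0.495, 0.08, 0, 0, 0, -0.64, -1]]

```text
clock: 6.6
position: [596.9, -111.5, 134.9]
ee_rot: [-0.64, 0.769, -0.0, -0.0]
contact_force: [-0.8, -0.8, 2.5]
gripper_width: -0.1
```

```bash
python3 - <<'E'
from bench import arm; from h import *
p=arm.get_image("scene"); s=arm.read_state()
print(s["position"],s["contact_force"],delta(s,*pose(33,2,62)).round(3))
for sg,z in [(-14,65),(-9,68),(-4,71),(1,71),(6,69),(11,67),(16,65.5),(21,64.2),(26,63),(31,62.3)]: print(sg,delta(s,*pose(sg,3,z)).round(3))
u=proj(p,[[599,-90,40]])[0].astype(int)
cv2.imwrite(f"pics/scene5.png",cv2.resize(p["img"][u[1]-60:u[1]+50,u[0]-90:u[0]+70,::-1],None,fx=4.8,fy=4.8,interpolation=cv2.INTER_CUBIC))
E
```

```text
[ 596.99920776 -110.99296473  134.91790707] [-0.0248198  -0.34731903  2.13764715] [-0.011  0.004 -0.001 -0.001 -0.    -0.013]
-14 [-0.061  0.006 -0.031 -0.001 -0.    -0.075]
-9 [-0.111  0.008 -0.061 -0.001 -0.    -0.138]
-4 [-0.16   0.012 -0.091 -0.001 -0.    -0.2  ]
1 [-0.21   0.018 -0.091 -0.001 -0.    -0.263]
6 [-0.26   0.026 -0.071 -0.001 -0.    -0.325]
11 [-0.309  0.034 -0.051 -0.001 -0.    -0.388]
16 [-0.358  0.045 -0.036 -0.001 -0.    -0.45 ]
21 [-0.406  0.057 -0.023 -0.001 -0.    -0.513]
26 [-0.454  0.07  -0.011 -0.001 -0.    -0.575]
31 [-0.502  0.085 -0.004 -0.001 -0.    -0.638]
```

View pics/scene5.png

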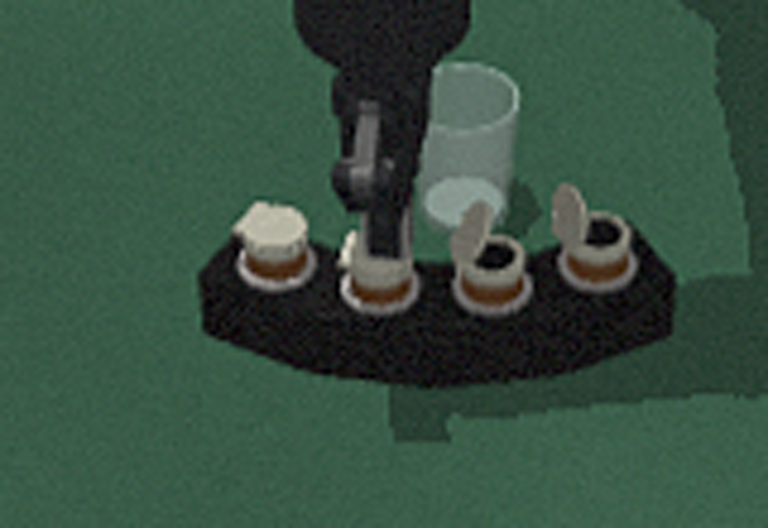

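Lid 1 lies flat at about (275,222), lid 2 is under the fingertip and held shut, and lids 3 and 4 are still open. The rack has not moved. I'll continue with lid 3.

Call:
apply_moves:
  increments:
    - [[-0.06, 0.005, -0.03, 0, 0, -0.07, -1], [-0.11, 0.01, -0.06, 0, 0, -0.14, -1], [-0.16, 0.01, -0.09, 0, 0, -0.2, -1], [-0.21, 0.015, -0.09, 0, 0, -0.26, -1], [-0.26, 0.025, -0.07, 0, 0, -0.32, -1], [-0.31, 0.035, -0.05, 0, 0, -0.39, -1], [-0.36, 0.045, -0.035, 0, 0, -0.45, -1], [-0.41, 0.055, -0.02, 0, 0, -0.51, -1], [-0.455, 0.07, -0.01, 0, 0, -0.57, -1], [-0.505, 0.085, -0.002, 0, 0, -0.64, -1]]

```text
clock: 7.65
position: [597.7, -60.4, 135.1]
ee_rot: [0.754, -0.657, 0.0, 0.0]
contact_force: [0.0, -0.8, 1.6]
gripper_width: 0.0
```

```bash
python3 - <<'E'
from bench import arm; from h import *
p=arm.get_image("scene"); s=arm.read_state()
print(s["position"],s["contact_force"],delta(s,*pose(33,3,62)).round(3))
for sg,z in [(-14,65),(-9,68),(-4,71),(1,71),(6,69),(11,67),(16,65.5),(21,64.2),(26,63),(31,62.3)]: print(sg,delta(s,*pose(sg,4,z)).round(3))
u=proj(p,[[599,-90,40]])[0].astype(int)
cv2.imwrite(f"pics/scene6.png",cv2.resize(p["img"][u[1]-60:u[1]+50,u[0]-90:u[0]+70,::-1],None,fx=4.8,fy=4.8,interpolation=cv2.INTER_CUBIC))
E
```

```text
[597.58019712 -59.760205   135.09693591] [-0.35736419  0.30126482  2.59406556] [-0.017 -0.001  0.001 -0.    -0.    -0.023]
-14 [-0.067  0.001 -0.029 -0.    -0.    -0.086]
-9 [-0.117  0.004 -0.059 -0.    -0.    -0.148]
-4 [-0.166  0.008 -0.089 -0.    -0.    -0.211]
1 [-0.216  0.014 -0.089 -0.    -0.    -0.273]
6 [-0.265  0.022 -0.069 -0.    -0.    -0.336]
11 [-0.315  0.031 -0.049 -0.    -0.    -0.398]
16 [-0.363  0.042 -0.034 -0.    -0.    -0.461]
21 [-0.412  0.054 -0.021 -0.    -0.    -0.523]
26 [-0.46   0.067 -0.009 -0.    -0.    -0.586]
31 [-0.508  0.083 -0.002 -0.    -0.    -0.648]
```

View pics/scene6.png

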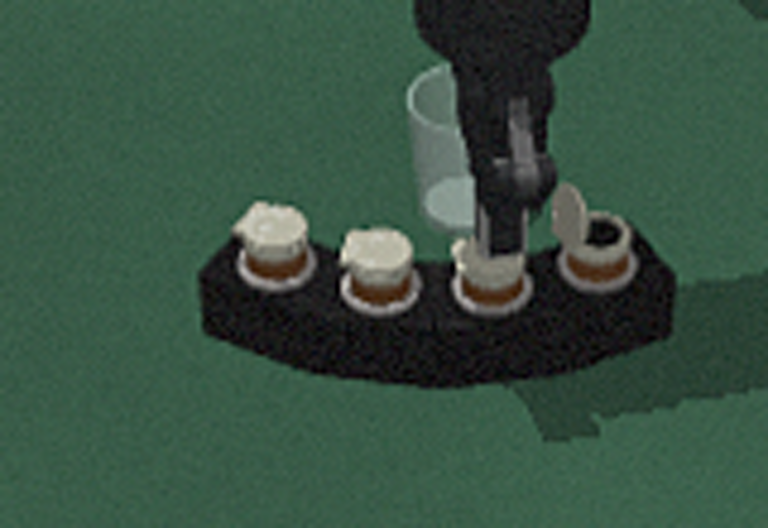

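Lids 1 and 2 are flat and lid 3 is under the tip. Lid 4, at about (570,215), is still open.

Call:
apply_moves:
  increments:
    - [[-0.065, 0, -0.03, 0, 0, -0.08, -1], [-0.115, 0.005, -0.06, 0, 0, -0.15, -1], [-0.165, 0.01, -0.09, 0, 0, -0.21, -1], [-0.215, 0.015, -0.09, 0, 0, -0.27, -1], [-0.265, 0.02, -0.07, 0, 0, -0.33, -1], [-0.315, 0.03, -0.05, 0, 0, -0.4, -1], [-0.365, 0.04, -0.035, 0, 0, -0.46, -1], [-0.41, 0.055, -0.02, 0, 0, -0.52, -1], [-0.46, 0.065, -0.01, 0, 0, -0.58, -1], [-0.51, 0.085, -0.002, 0, 0, -0.65, -1]]

```text
clock: 8.7
position: [582.5, -10.9, 135.3]
ee_rot: [0.85, -0.526, 0.0, -0.0]
contact_force: [-0.1, -0.6, 0.7]
gripper_width: -0.2
```

Call:
apply_moves:
  increments:
    - [[-0.02, 0, 0, 0, 0, 0, -1], [-0.02, 0, 0, 0, 0, 0, -1], [-0.02, 0, -0.1, 0, 0, 0, -1], [-0.02, 0, -0.35, 0, 0, 0, -1], [-0.1, 0, -0.7, 0, 0, 0, -1], [-0.4, 0, -0.95, 0, 0, 0, -1], [-0.7, 0, -0.95, 0, 0, 0, -1], [-0.7, 0, -0.95, 0, 0, 0, -1]]

```text
clock: 9.5
position: [550.4, 53.5, 232.1]
ee_rot: [0.85, -0.527, 0.0, -0.001]
contact_force: [1.0, 1.2, 0.5]
gripper_width: -0.1
```

```bash
python3 - <<'E'
from bench import arm; from h import *
s=arm.read_state(); print(s["clock"],s["position"],s["contact_force"])
o=[]
for n in ("scene","wrist","top"):
  p=arm.get_image(n); u=proj(p,[[599,-90,40]])[0].astype(int)
  if n=="wrist": cv2.imwrite("pics/wrist7.png",p["img"][:,:,::-1]); continue
  o.append(cv2.resize(p["img"][u[1]-40:u[1]+40,u[0]-70:u[0]+70,::-1],None,fx=5,fy=3.7*1.01 if 0 else 5,interpolation=cv2.INTER_CUBIC)[:300+100])
cv2.imwrite("pics/scene7.png",o[0]); cv2.imwrite("pics/top7.png",o[1])
E
```

```text
9.5 [550.42808091  53.45423962 232.09211213] [1.0121157  1.21187871 0.46807753]
```

View pics/scene7.png

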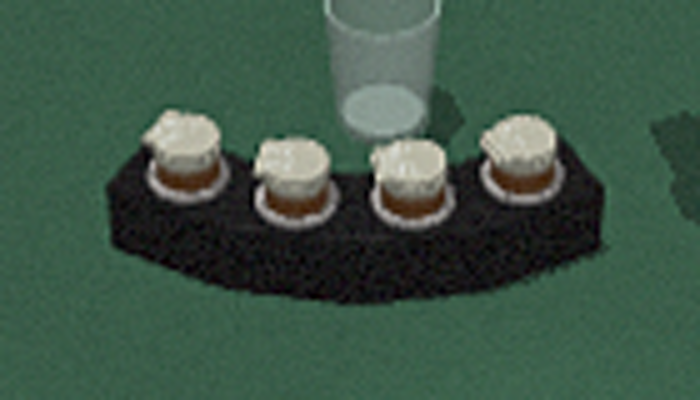

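View pics/wrist7.png

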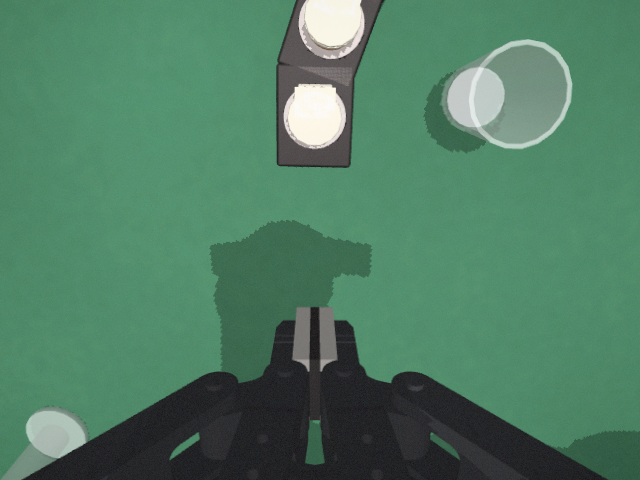

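```bash
python3 - <<'E'
from bench import arm
s=arm.read_state(); print(s["clock"],abs(s["joint_vel"]).max()); print(arm.job_done())
E
```

```text
9.65 0.015670503418546252
the job is handed in; nothing more can be done
None
```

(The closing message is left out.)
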